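Start the toaster for frozen bread

ROBOT

A 6-joint arm with a two-finger parallel gripper is mounted at the origin on the work surface. World frame = base frame: x ahead of the robot, y to its left, z up, the work surface at z = 0. Lengths are in mm, angles in rad, forces in N, time in s.
With the tool pointing down it reaches from about 375 to 750 mm from the base axis. Payload 9 kg.
Tool frame: the origin (TCP) lies between the finger pads; the fingertips stand 25 mm ahead of it and the grasp point (between the pads) lies 6 mm ahead of it; z points along the fingers, y is the direction in which the jaws open and shut (so a half turn about z gives the same grasp; the last joint's range is limited). The gripper opens to 85 mm and grips with 20 to 120 N. Pads are 22 mm wide; open, the fingers measure 114 mm over their backs; the gripper's body (76 mm by 85 mm) begins 54 mm behind the grasp point. The pads swing forward as they close: fully open they stand 13 mm farther back than shut.
Start: joints at [-1.349, 0.104, 0.097, 1.564, 0, 1.353], TCP at [255.468, -542.927, 256.331] pointing down, gripper open.
Joint ranges: [-2.99, 2.99], [-0.84, 1.86], [-1.1, 1.16], [-1.84, 2.11], [-1.51, 1.56], [-3.14, 3.14]. Speed limits (rad/s): [2.22, 2.22, 2.57, 3.14, 3.14, 3.14].

INTERFACE

Orientations are given as a 3x3 rotation matrix whose columns are the frame's x, y, z axes.
In Python, from station import status, viewer, order gives the robot as it stands.
- The arm moves only by the tool play_rows, never from a script. Its argument "targets" is text: rows parted by semicolons, each of 7 numbers parted by spaces: the opening in per cent of the stroke, from 0 (shut) to 100 (fully open), then the shift along the world's x, y, z in cm, then the turn, a rotation vector about the world's x, y, z in degrees. A call has exactly 5 rows; each row is the pose to reach, as a shift and turn from the pose measured when the call began; what a row does not reach only later rows make up. A row lasts 1/8 s, in which the tool goes at most 62.5 mm and 10.7 degrees, less where a joint would pass 70% of its speed; a pose out of reach is approached as far as the arm can. A call with a gripper value outside its range is refused whole. The fingers move at their own pace and stop on an object; the grip force is fixed at half the most. Time passes only in rows, so rows that repeat a pose let the fingers close, or fill a call up. It gives the time, the measured TCP pose, the force and the opening at its end, in the units of the state.
- status.get_state(): the state, without advancing time (a new reading comes with each control period).
- viewer.camera(name): name is "side" or "top"; returns a dict with "frame" (420x560x3 uint8, blue, green, red), "fx", "fy", "cx", "cy" (pixels), "distortion" ([k1, k2, p1, p2, k3] as OpenCV has them; the pictures are not rectified), "position" and "attitude" of the camera in the world. Camera axes: x right, y up, looking along -z (the intrinsics and any distortion apply to the point x, -y, -z); pixel columns grow to the right and rows downward; lengths in mm; the calibration is good to about 2 mm. A picture is of the moment at which its call begins. There is no depth.
- order.close_job(): hands the job in, once; it reports no verdict.
The state is a dict: "t": time; "joint_positions": joint angles; "joint_velocities": joint speeds; "effort": joint torques, N m; "ee_pos": TCP position; "orientation": TCP orientation; "ft_force": force on the tool from outside, world axes, zero at the start; "torque": the same for the moment, N m; "opening": opening from 0.0 (shut) to 1.0 (fully open).
Only numpy, scipy, OpenCV 4.12 (cv2) and the standard library are available. Lean on these libraries where they do the work, as an engineer would, in place of code of your own. Each camera call takes 0.05 s, during which the arm holds its last target.

TASK

Start the toaster: first press its slices lever down until it latches and stays down by itself, then press the keys on its sloping strip fully down one at a time, letting each spring back before the next: the three-sided key, then the round key, then the long bar key. Press gently, by feel (never with more than 40 N). Do not press the square key, and leave the things standing beside the toaster where they are.

Things in the scene. Friction and masses are not known exactly. Their poses are not given: they have to be found in the camera images.
- toaster: Steel two-slot toaster, fixed, 170 mm deep, 320 wide, 185 high. Origin: centre of its underside on the worktop; x points to its back, y along its length, z up. Its upright front face, at x = -70 mm, faces the robot more or less. Press its lever and keys with closed fingers. The face stands so close behind the keys that an upright gripper would strike it.
- strip (a point): Middle of the black key strip at the foot of the toaster's front (56 mm up the slope by 210 mm along y), on its surface; axes as the toaster's. It slopes down to the front: outward normal (-0.574, 0, 0.819), 35 deg from vertical, the way keys move. Four white keys stand on it in a row along y, 48 mm apart, on its centre line; their order differs each time.
- lever (a joint): Travel of the slices lever in m, straight down: 0 up, 0.045 at its stop. A spring pushes it up with 3 N at the top, 6 N at the bottom, plus 2 to 5 N over a hump from about 0.02 to 0.033 (not yet the latch). Pressed to its stop and let go it stays latched at about 0.041; let go earlier it rises to 0. Once latched it cannot be released.
- lever_top (a point): Point to press on the lever: middle of the flat top of its black knob, 28 mm out from the front face at toaster y = -115 mm. The knob is 42 mm long out of the face, 34 wide, 12 thick; its top is 150 mm above the worktop when up, 105 when down, free below. Low down an upright gripper may strike the toaster: lean the tool 20 to 40 deg back to the robot.
- triangle_place (a point): Seat of the three-sided (equilateral, sides 30 mm) white key: point on the strip's surface, on the key's axis; axes as the toaster's. The key's flat top rests 14 to 21 mm out from here along the strip's normal: how far differs each time and is not reported, so feel for it. A black collar round it, 33 by 40 mm, lies 10 mm below its resting top.
- triangle_key (a joint): How far the triangle key is pressed in, in m: 0 at rest, 0.005 fully down against its stop, along the strip's normal. Spring: 1.5 N to start, 5 N fully down. It springs back when let go.
- round_place (a point): Seat of the round (25 mm across) white key: point on the strip's surface, on the key's axis; axes as the toaster's. The key's flat top rests 14 to 21 mm out from here along the strip's normal: how far differs each time and is not reported, so feel for it. A black collar round it, 33 by 40 mm, lies 10 mm below its resting top.
- round_key (a joint): How far the round key is pressed in, in m: 0 at rest, 0.005 fully down against its stop, along the strip's normal. Spring: 1.5 N to start, 5 N fully down. It springs back when let go.
- bar_place (a point): Seat of the long narrow bar (13 mm up the slope by 36 mm along the row) white key: point on the strip's surface, on the key's axis; axes as the toaster's. The key's flat top rests 14 to 21 mm out from here along the strip's normal: how far differs each time and is not reported, so feel for it. A black collar round it, 33 by 40 mm, lies 10 mm below its resting top.
- bar_key (a joint): How far the bar key is pressed in, in m: 0 at rest, 0.005 fully down against its stop, along the strip's normal. Spring: 1.5 N to start, 5 N fully down. It springs back when let go.
- square_place (a point): Seat of the square (23 by 23 mm) white key: point on the strip's surface, on the key's axis; axes as the toaster's. The key's flat top rests 14 to 21 mm out from here along the strip's normal: how far differs each time and is not reported, so feel for it. A black collar round it, 33 by 40 mm, lies 10 mm below its resting top.
- square_key (a joint): How far the square key is pressed in, in m: 0 at rest, 0.005 fully down against its stop, along the strip's normal. Spring: 1.5 N to start, 5 N fully down. It springs back when let go.
- jam_jar: Glass jam jar, 68 mm wide, 95 mm high; stands loose beside the toaster; origin at the centre of its underside. To be left alone.
- mug: White mug, 80 mm wide, 92 mm high, with a handle; stands loose beside the toaster; origin at the centre of its underside. To be left alone.
- pepper_mill: Turned dark wood pepper mill, 54 mm wide, 140 mm high; stands loose beside the toaster; origin at the centre of its underside. To be left alone.

How it is judged (in metres and radians):
On the way, in this order (a step that is already met when the one before it is completed fails the run):
1. the lever is latched down and let go (value of joint lever above 0.037 m and contact force between the fingers and toaster below 0.3 N), for 0.2 s.
2. the three-sided key is pressed down (value of joint triangle_key above 0.004 m), for 0.1 s.
3. the round key is pressed down (value of joint round_key above 0.004 m), for 0.1 s.
4. the long bar key is pressed down (value of joint bar_key above 0.004 m), for 0.1 s.
At the end, for the whole second after the job is handed in: the lever is still latched down (over 37 mm), all four keys have sprung back (under 1 mm), and the jar, mug and mill stand upright within 20 mm of where they were (value of joint lever above 0.037 m and value of joint each of triangle_key, round_key, bar_key, square_key below 0.001 m and distance of each of jam_jar, mug, pepper_mill from where it was at the start of the episode below 0.02 m and angle between each of jam_jar, mug, pepper_mill's own z axis and vertical below 0.2 rad); the robot touches nothing.
It fails at once if the square key is pressed (over 2 mm) (value of joint square_key above 0.002 m).
It fails at once if two keys are down at once (over 2 mm each) (value of joint each of triangle_key, round_key above 0.002 m or value of joint each of triangle_key, bar_key above 0.002 m or value of joint each of round_key, bar_key above 0.002 m).
It fails at once if a key is pressed (over 2 mm) before the lever is down (value of joint lever below 0.03 m and value of joint any of triangle_key, round_key, bar_key above 0.002 m).
It fails at once if the toaster, its lever or a key is pushed with more than 40 N (contact force between the fingers and toaster above 40 N or contact force between the fingers and triangle_seat above 40 N or contact force between the fingers and round_seat above 40 N or contact force between the fingers and bar_seat above 40 N or contact force between the fingers and square_seat above 40 N).
It fails at once if a thing beside the toaster is shifted by more than 30 mm or tipped (distance of any of jam_jar, mug, pepper_mill from where it was at the start of the episode above 0.03 m or angle between any of jam_jar, mug, pepper_mill's own z axis and vertical above 0.4 rad).
It also fails if it takes over 72 s, if anything falls off the work surface, if the arm or the gripper's body presses on something with over 40 N, if the wrist force passes 120 N, or if a joint passes its speed limit or range.

## Working session

There is one attempt and no reset: what is moved stays moved. The work goes in short steps, Python scripts to look and compute and a tool call to move; the robot and the scene stay as the last step left them, time stands still between calls to the robot, and variables do not carry over. Pictures are saved under pics/ and viewed, and the job is handed in when it is done.

Besides the shell and the picture viewer there is one more tool, called after "Request:" as name(argument=value, ...) on one line, values as JSON. play_rows: Moves the arm, as the interface text tells. Its arguments: {"type":"object","properties":{"targets":{"type":"string"}},"required":["targets"]}

```bash
mkdir -p pics; ls
python3 - <<'E'
from station import status, viewer
import cv2,numpy as np
for n in("side","top"):
    c=viewer.camera(n); cv2.imwrite(f"pics/{n}0.png",c["frame"])
    print(n,{k:np.round(np.array(v),4).tolist() for k,v in c.items() if k!="frame"})
s=status.get_state();print(s)
E
```

```text
pics
side {'fx': 405.028, 'fy': 405.028, 'cx': 283.4973, 'cy': 205.7076, 'distortion': [-0.0991, 0.0, 0.0, 0.0, 0.0], 'position': [258.4085, 684.7462, 544.4359], 'attitude': [[-0.8823, 0.2562, -0.3949], [-0.4701, -0.434, 0.7686], [0.0255, 0.8637, 0.5034]]}
top {'fx': 513.3348, 'fy': 513.3348, 'cx': 277.7219, 'cy': 204.6339, 'distortion': [-0.0649, 0.0, 0.0, 0.0, 0.0], 'position': [359.7804, 5.7457, 1203.151], 'attitude': [[0.0197, 0.9788, -0.2041], [-0.9998, 0.0201, -0.0001], [0.004, 0.204, 0.979]]}
{'t': 0.1, 'joint_positions': array([-1.34869889e+00,  1.04625734e-01,  9.65504761e-02,  1.56388547e+00,
       -2.78341901e-05,  1.35308949e+00]), 'joint_velocities': array([-0.00120147, -0.00149947,  0.00342535,  0.00109683,  0.00151434,
        0.00108598]), 'effort': array([ 4.74853281e-03, -5.58207357e+01,  5.04719424e+01,  1.31218947e-02,
       -2.09726527e-04,  2.87096171e-06]), 'ee_pos': array([ 255.39579933, -542.63920804,  255.61006386]), 'orientation': array([[ 9.04835038e-01,  4.25762227e-01, -2.83640994e-04],
       [ 4.25762263e-01, -9.04834360e-01,  1.12967309e-03],
       [ 2.24324012e-04, -1.14293142e-03, -9.99999322e-01]]), 'ft_force': array([-0.55990552, -0.44539448, -0.10819441]), 'torque': array([ 0.00527652, -0.0149201 , -0.01729588]), 'opening': 1.0026619075565566}
```

View pics/side0.png

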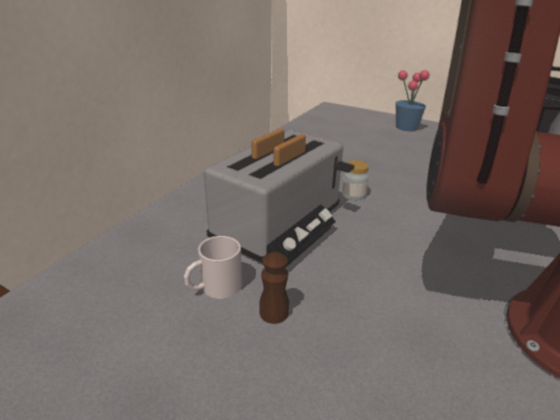

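View pics/top0.png

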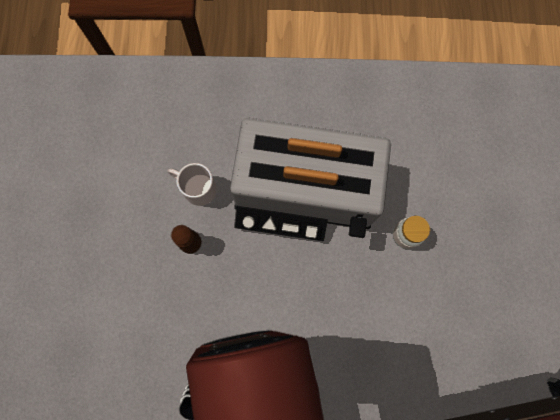

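Top view: keys from left are round (248,222), triangle (269,224), bar (290,228), square (311,232); lever knob (358,228), jar (415,230), mug (195,182), mill (186,239). Next I'll zoom in and measure the blobs in both views.

```bash
cat > h.py <<'E'
import cv2,numpy as np
from station import status, viewer
def ray(c,p):
    K=np.array([[c["fx"],0,c["cx"]],[0,c["fy"],c["cy"]],[0,0,1]])
    u=cv2.undistortPoints(np.array([[p]],float),K,np.array(c["distortion"],float))[0,0]
    d=np.array(c["attitude"])@np.array([u[0],-u[1],-1]);return np.array(c["position"]),d/np.linalg.norm(d)
def onz(c,p,z):
    o,d=ray(c,p);return o+d*(z-o[2])/d[2]
def tri(c1,p1,c2,p2):
    A=np.zeros((3,3));b=np.zeros(3);rs=[ray(c1,p1),ray(c2,p2)]
    for o,d in rs:
        M=np.eye(3)-np.outer(d,d);A+=M;b+=M@o
    x=np.linalg.solve(A,b);return x,max(np.linalg.norm((np.eye(3)-np.outer(d,d))@(x-o)) for o,d in rs)
def proj(c,X):
    q=np.array(c["attitude"]).T@(np.array(X,float)-np.array(c["position"]))
    K=np.array([[c["fx"],0,c["cx"]],[0,c["fy"],c["cy"]],[0,0,1]])
    return cv2.projectPoints(np.array([[q[0],-q[1],-q[2]]]),np.zeros(3),np.zeros(3),K,np.array(c["distortion"],float))[0][0,0]
E
python3 - <<'E'
from h import *
t=viewer.camera("top");s=viewer.camera("side")
def crop(c,x0,x1,y0,y1,k,n): cv2.imwrite(n,cv2.resize(c["frame"][y0:y1,x0:x1],None,fx=k,fy=k,interpolation=cv2.INTER_CUBIC))
crop(t,225,395,110,250,4.7,"pics/t1.png"); crop(s,195,375,125,270,4.4,"pics/s1.png")
for n,c,(x0,x1,y0,y1) in(("t",t,(235,325,210,242)),("s",s,(280,336,206,252))):
    g=c["frame"][y0:y1,x0:x1].min(2); m=(g>120).astype(np.uint8)
    k,l,st,ce=cv2.connectedComponentsWithStats(m)
    for i in range(1,k):
        if st[i,4]>15:print(n,np.round(ce[i]+[x0,y0],2),st[i]+[x0,y0,0,0,0])
E
```

```text
t [247.65 221.88] [243 217  10  11  84]
t [268.87 224.77] [263 219  12  11  75]
t [289.95 227.62] [282 224  16   8  93]
t [310.97 231.4 ] [306 226  11  12 100]
t [257.22 237.52] [235 230  63  12 399]
s [325.15 214.2 ] [319 209  13  12  87]
s [313. 224.] [307 219  13  11  73]
s [300.71 233.1 ] [295 227  13  14  93]
s [289.09 243.21] [284 238  12  11 104]
```

View pics/t1.png

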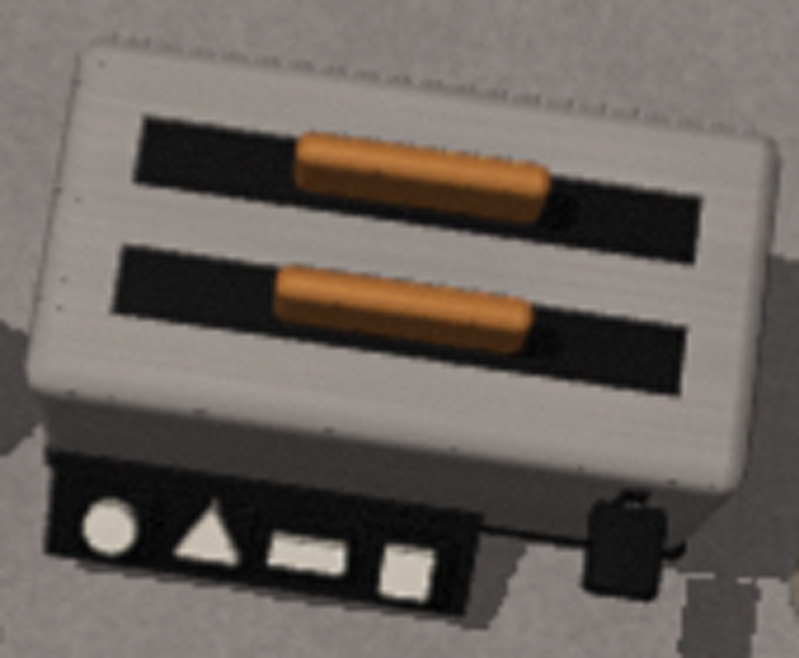

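View pics/s1.png

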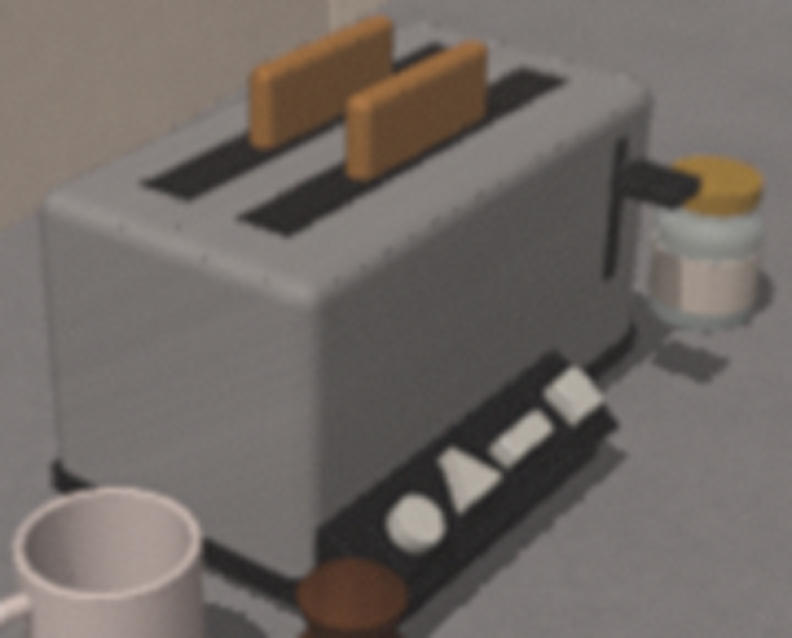

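Run:
```python
from h import *
t=viewer.camera("top");s=viewer.camera("side")
T=[(247.65,221.88),(268.87,224.77),(289.95,227.62),(310.97,231.4)]
S=[(289.09,243.21),(300.71,233.1),(313,224),(325.15,214.2)]
P=[]
for a,b in zip(T,S):
    x,e=tri(t,a,s,b);P.append(x);print(np.round(x,1),round(e,2))
P=np.array(P);d=P[3]-P[0];print("yaw row",np.degrees(np.arctan2(d[0],-d[1])),np.linalg.norm(np.diff(P,axis=0),axis=1))
f=lambda x,y:(225+(x+.5)/4.7-.5,110+(y+.5)/4.7-.5)
g=lambda x,y:(195+(x+.5)/4.4-.5,125+(y+.5)/4.4-.5)
# slots at z=185
for a,b in(((145,117),(702,198)),((135,184),(695,264)),((123,247),(686,327)),((113,313),(680,394))):
    A=onz(t,f(*a),185);B=onz(t,f(*b),185);v=B-A;print("slot",np.round(A[:2],1),np.round(B[:2],1),np.degrees(np.arctan2(v[0],-v[1])))
# slot corners both views
print("slot corner tri",tri(t,f(113,313),s,g(290,235)),tri(t,f(123,247),s,g(240,216)),tri(t,f(686,327),s,g(566,82)))
for n,p in(("stripfrontL",(46,552)),("stripfrontR",(467,614)),("stripbackL",(50,457)),("stripbackR",(481,518))):
    for z in(10,40): print(n,z,np.round(onz(t,f(*p),z),1))
print("frontR tri",tri(t,f(467,614),s,g(616,424)))
print("knob",[np.round(onz(t,f(*p),150)[:2],1) for p in((592,500),(666,510),(660,568),(586,560))])
```

```text
[557.1  73.1  59.1] 0.07
[552.7  25.3  57.4] 1.02
[546.5 -22.8  56.2] 0.11
[537.9 -70.3  59.5] 0.28
yaw row -7.644335374996674 [48.03771798 48.49267659 48.39628591]
slot [720.6  55.3] [ 688.4 -191.9] -7.420750421094854
slot [689.4  58.8] [ 658.  -188.2] -7.2376255963530385
slot [660.4  63.2] [ 629.3 -183.7] -7.164153793419897
slot [630.3  66.7] [ 599.2 -180.5] -7.177668658809515
slot corner tri (array([629.44634868,  66.39940307, 187.23067208]), np.float64(0.32009585003042)) (array([658.76151338,  62.74540705, 188.06703099]), np.float64(0.7321393084419228)) (array([ 616.59783735, -187.61017012,  182.24568276]), np.float64(13.615868699504325))
stripfrontL 10 [552.5 106.8  10. ]
stripfrontL 40 [547.7 104.3  40. ]
stripfrontR 10 [ 525.5 -104.1   10. ]
stripfrontR 40 [ 521.4 -101.3   40. ]
stripbackL 10 [601.1 106.6  10. ]
stripbackL 40 [595. 104.  40.]
stripbackR 10 [ 574.3 -111.1   10. ]
stripbackR 40 [ 568.9 -108.1   40. ]
frontR tri (array([ 523.44339646, -102.36892964,   27.76861368]), np.float64(0.3936428525009745))
knob [array([ 558.2, -146.8]), array([ 554.4, -179.8]), array([ 528.2, -176.7]), array([ 531.2, -143.9])]
```

Run:
```python
from h import *
t=viewer.camera("top");s=viewer.camera("side")
cv2.imwrite("pics/k1.png",cv2.resize(t["frame"][195:250,335:435],None,fx=8,fy=8,interpolation=cv2.INTER_CUBIC))
cv2.imwrite("pics/k2.png",cv2.resize(s["frame"][145:200,325:385],None,fx=10,fy=10,interpolation=cv2.INTER_CUBIC))
print("jar",onz(t,(416,229),95),"mill",onz(t,(182,236),140),"mug",onz(t,(195,181),92))
```

```text
jar [ 542.37726303 -298.84334932   95.        ] mill [510.27405783 204.8516521  140.        ] mug [641.58350571 191.8362972   92.        ]
```

View pics/k1.png

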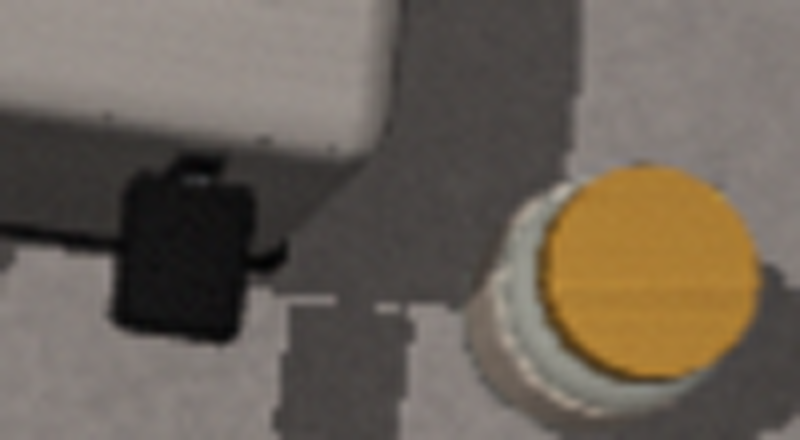

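View pics/k2.png

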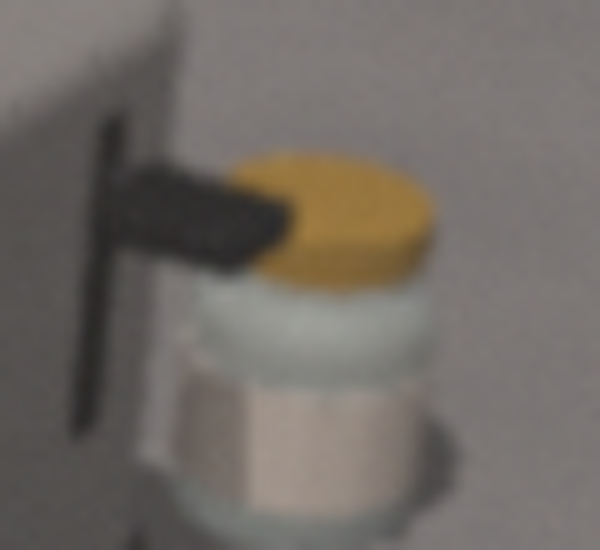

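Knob outline in k1 (8x crop at (335,195)): back corners (125,175),(255,187), front corners (110,328),(240,342); jar lid clear to the right.

Run:
```python
from h import *
from scipy.spatial.transform import Rotation as R
t=viewer.camera("top")
f=lambda x,y:(335+(x+.5)/8-.5,195+(y+.5)/8-.5)
C=[onz(t,f(*p),150) for p in((125,175),(255,187),(240,342),(110,328))];print(np.round(C,1))
a=np.radians(-7.4);xt=np.array([np.cos(a),np.sin(a),0]);yt=np.array([-np.sin(a),np.cos(a),0])
m=np.mean(C,0);print("knob mid",m,"front mid",(C[2]+C[3])/2, "back mid",(C[0]+C[1])/2)
s=status.get_state();R0=s["orientation"]
for d in(30,35):
    th=np.radians(d);z=np.sin(th)*xt-np.cos(th)*np.array([0,0,1]);x=yt;y=np.cross(z,x)
    Rd=np.column_stack([x,y,z]);print(d,"z",z.round(3),"y",y.round(3),"rotvec deg",np.degrees(R.from_matrix(Rd@R0.T).as_rotvec()).round(1))
```

```text
[[ 557.3 -146.   150. ]
 [ 554.7 -180.   150. ]
 [ 513.8 -175.5  150. ]
 [ 516.8 -141.8  150. ]]
knob mid [ 535.66312516 -160.82912487  150.        ] front mid [ 515.32544144 -158.64357456  150.        ] back mid [ 556.00080887 -163.01467517  150.        ]
30 z [ 0.496 -0.064 -0.866] y [ 0.859 -0.112  0.5  ] rotvec deg [-18.4 -25.3  56. ]
35 z [ 0.569 -0.074 -0.819] y [ 0.812 -0.106  0.574] rotvec deg [-21.5 -29.5  55.5]
```

Request:
play_rows(targets="0 3.2 4.6 0 -2.2 -3 6.7; 0 6.4 9.2 0 -4.4 -6 13.4; 0 9.6 13.8 0 -6.6 -9 20.1; 0 12.8 18.4 0 -8.8 -12 26.8; 0 16 23 0 -11 -15 33.5")

```text
t: 1.08
ee_pos: [416.3, -311.4, 256.5]
orientation: [[0.502, 0.811, 0.299], [0.862, -0.495, -0.105], [0.063, 0.311, -0.948]]
ft_force: [0.6, 0.2, 0.1]
opening: -0.001
```

```bash
cat >> h.py <<'E'
from scipy.spatial.transform import Rotation as R
A=np.radians(-7.4);XT=np.array([np.cos(A),np.sin(A),0]);YT=np.array([-np.sin(A),np.cos(A),0])
def goal(tip,deg):
    th=np.radians(deg);z=np.sin(th)*XT-np.cos(th)*np.array([0,0,1]);Rd=np.column_stack([YT,np.cross(z,YT),z])
    s=status.get_state();sh=(np.array(tip)-25*z-s["ee_pos"])/10
    rv=np.degrees(R.from_matrix(Rd@s["orientation"].T).as_rotvec())
    print("t",round(s["t"],2),"shift cm",sh.round(2),"rot",rv.round(1),"F",s["ft_force"].round(1),"tip now",(s["ee_pos"]+25*s["orientation"][:,2]).round(1))
E
python3 -c "
from h import *
goal([538,-161.5,187],30)"
```

```text
t 1.07 shift cm [10.93 15.15 -4.79] rot [ -7.3 -10.1  22.3] F [0.6 0.2 0.1] tip now [ 423.8 -314.   232.8]
```

Request:
play_rows(targets="0 3.3 4.5 -0.8 -2 -3 6.7; 0 6.6 9 -1.6 -4.5 -6 13.4; 0 9 12.5 -2.8 -7 -9.5 20; 0 10.9 15.15 -4.8 -7.3 -10.1 22.3; 0 10.9 15.15 -4.8 -7.3 -10.1 22.3")

```text
t: 1.7
ee_pos: [525.1, -157.6, 206.6]
orientation: [[0.127, 0.86, 0.494], [0.992, -0.11, -0.062], [0.001, 0.498, -0.867]]
ft_force: [0.1, -0.4, 0.2]
opening: -0.006
```

```bash
python3 -c "
from h import *
goal([538,-161.5,187],30)
t=viewer.camera('top');s=viewer.camera('side')
cv2.imwrite('pics/a.png',np.hstack([cv2.resize(t['frame'][130:270,280:440],(400,350)),cv2.resize(s['frame'][80:290,240:440],(400,420))[:350]]))
print(status.get_state()['joint_positions'].round(2))"
```

```text
t 1.7 shift cm [ 0.05 -0.23  0.2 ] rot [-0.1 -0.1 -0.1] F [ 0.1 -0.4  0.2] tip now [ 537.5 -159.2  185. ]
[-0.67 -0.72 -0.76  1.07  0.26  1.09]
```

View pics/a.png

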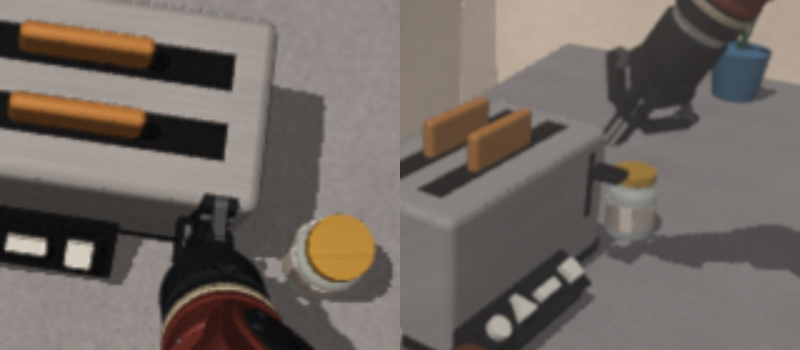

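```bash
python3 -c "
from h import *
goal([535,-161.5,167],38)"
```

```text
t 1.8 shift cm [-0.55  0.03 -2.21] rot [-1. -8.  0.] F [-0.3 -0.6  0.1] tip now [ 537.6 -161.5  187.2]
```

Request:
play_rows(targets="0 -0.5 0 -0.7 -0.5 -4 0; 0 -0.55 0 -1.5 -1 -8 0; 0 -0.55 0 -2.2 -1 -8 0; 0 -0.55 0 -2.2 -1 -8 0; 0 -0.55 0 -2.2 -1 -8 0")

```text
t: 2.42
ee_pos: [535.0, -168.0, 188.2]
orientation: [[0.125, 0.79, 0.6], [0.992, -0.103, -0.072], [0.005, 0.604, -0.797]]
ft_force: [-0.1, -0.3, -0.4]
opening: -0.001
```

Request:
play_rows(targets="0 0 0 -0.3 0 0 0; 0 0 0 -0.6 0 0 0; 0 0 0 -0.9 0 0 0; 0 0 0 -1.2 0 0 0; 0 0 0 -1.2 0 0 0")

```text
t: 3.05
ee_pos: [534.9, -167.8, 175.7]
orientation: [[0.125, 0.79, 0.6], [0.992, -0.103, -0.071], [0.005, 0.604, -0.797]]
ft_force: [-0.6, -0.3, 0.1]
opening: -0.003
```

```bash
python3 -c "
from h import *
goal([535,-161.5,160],38)
t=viewer.camera('top');s=viewer.camera('side')
cv2.imwrite('pics/b.png',np.hstack([cv2.resize(t['frame'][130:270,280:440],(400,350)),cv2.resize(s['frame'][80:290,240:440],(400,420))[:350]]))
print(status.get_state()['joint_positions'].round(2))"
```

```text
t 3.05 shift cm [-1.52  0.83  0.4 ] rot [-0.4 -0.8 -0.2] F [-0.6 -0.3  0.1] tip now [ 549.9 -169.6  155.8]
[-0.72 -0.84 -0.93  0.92  0.35  1.08]
```

View pics/b.png

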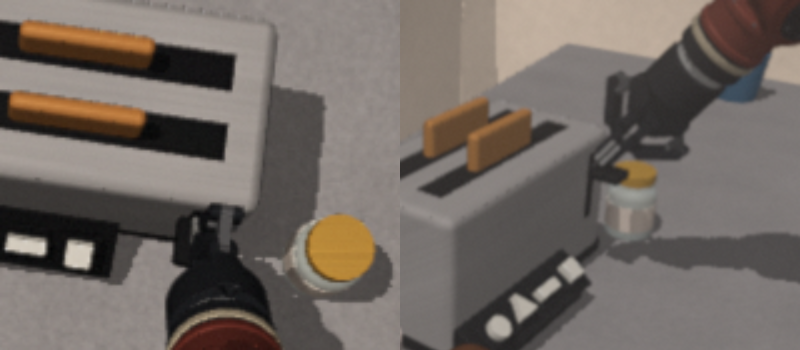

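Joint 2 hit its limit at 38° lean, so I'm going back to 30°.

```bash
python3 -c "
from h import *
goal([536,-161.5,166],30)"
```

```text
t 3.15 shift cm [-1.15  0.81  1.14] rot [ 0.6  7.2 -0.2] F [ 0.9 -0.1  0. ] tip now [ 550.1 -169.8  156.3]
```

Request:
play_rows(targets="0 0 0 1.2 0 0 0; 0 -0.3 0.3 1.4 0.3 4 0; 0 -1.1 0.8 1.3 0.6 7.2 0; 0 -1.15 0.8 1.15 0.6 7.2 0; 0 -1.15 0.8 1.15 0.6 7.2 0")

```text
t: 3.78
ee_pos: [523.7, -160.0, 187.8]
orientation: [[0.126, 0.859, 0.497], [0.992, -0.109, -0.063], [-0.0, 0.501, -0.866]]
ft_force: [-0.9, -0.5, 0.3]
opening: -0.002
```

```bash
python3 -c "
from h import *
goal([536,-161.5,166],30);print(status.get_state()['joint_positions'].round(2))"
```

```text
t 3.77 shift cm [-0.01  0.01 -0.02] rot [ 0.   0.  -0.2] F [-0.9 -0.5  0.3] tip now [ 536.1 -161.6  166.2]
[-0.67 -0.73 -0.8   1.04  0.26  1.08]
```

Accurate. Descend.

Request:
play_rows(targets="0 0 0 -0.3 0 0 0; 0 0 0 -0.6 0 0 0; 0 0 0 -0.9 0 0 0; 0 0 0 -1.2 0 0 0; 0 0 0 -1.3 0 0 0")

```text
t: 4.4
ee_pos: [523.7, -160.0, 174.7]
orientation: [[0.126, 0.859, 0.497], [0.992, -0.109, -0.063], [-0.0, 0.501, -0.866]]
ft_force: [-1.3, 1.3, 2.0]
opening: 0.001
```

Request:
play_rows(targets="0 0 0 -0.2 0 0 0; 0 0 0 -0.4 0 0 0; 0 0 0 -0.6 0 0 0; 0 0 0 -0.8 0 0 0; 0 0 0 -0.8 0 0 0")

```text
t: 5.03
ee_pos: [523.8, -160.0, 166.6]
orientation: [[0.126, 0.859, 0.497], [0.992, -0.109, -0.063], [-0.0, 0.501, -0.866]]
ft_force: [-0.6, 0.8, 3.3]
opening: -0.002
```

Request:
play_rows(targets="0 0 0 -0.4 0 0 0; 0 0 0 -0.8 0 0 0; 0 0 0 -1.2 0 0 0; 0 0 0 -1.6 0 0 0; 0 0 0 -1.7 0 0 0")

```text
t: 5.65
ee_pos: [523.9, -160.1, 149.6]
orientation: [[0.126, 0.859, 0.497], [0.992, -0.109, -0.063], [-0.0, 0.501, -0.865]]
ft_force: [-0.9, 0.1, 5.1]
opening: 0.002
```

```bash
python3 -c "
from h import *
goal([536,-161.5,114],30)
t=viewer.camera('top');s=viewer.camera('side')
cv2.imwrite('pics/c.png',np.hstack([cv2.resize(t['frame'][130:270,280:440],(400,350)),cv2.resize(s['frame'][100:275,260:460],(400,350))]))
print(status.get_state()['joint_positions'].round(2))"
```

```text
t 5.65 shift cm [-0.03  0.02 -1.4 ] rot [ 0.   0.1 -0.2] F [-0.9  0.1  5.1] tip now [ 536.3 -161.7  128. ]
[-0.67 -0.72 -0.87  0.97  0.26  1.08]
```

View pics/c.png

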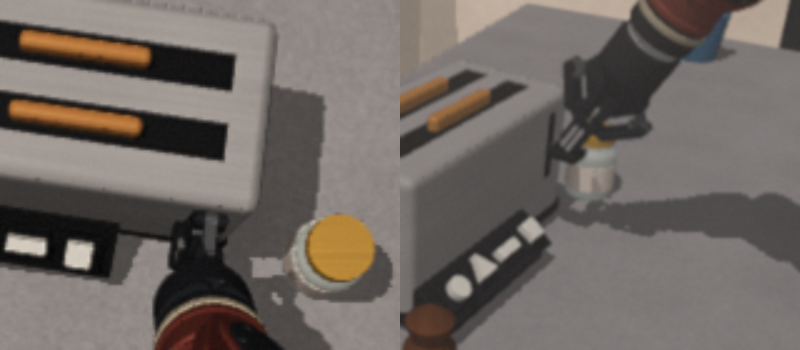

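Lever is going down cleanly, force about 5 N; toast is lowering and the knuckle is clear of the face. Continue.

Request:
play_rows(targets="0 0 0 -0.3 0 0 0; 0 0 0 -0.5 0 0 0; 0 0 0 -0.7 0 0 0; 0 0 0 -0.9 0 0 0; 0 0 0 -0.9 0 0 0")

```text
t: 6.38
ee_pos: [523.9, -160.2, 140.8]
orientation: [[0.126, 0.859, 0.497], [0.992, -0.109, -0.063], [-0.0, 0.501, -0.865]]
ft_force: [-0.6, 0.3, 4.0]
opening: 0.001
```

Request:
play_rows(targets="0 0 0 -0.1 0 0 0; 0 0 0 -0.2 0 0 0; 0 0 0 -0.3 0 0 0; 0 0 0 -0.4 0 0 0; 0 0 0 -0.4 0 0 0")

```text
t: 7.0
ee_pos: [523.9, -160.2, 136.8]
orientation: [[0.126, 0.859, 0.497], [0.992, -0.109, -0.063], [-0.0, 0.501, -0.865]]
ft_force: [-0.2, 0.5, 4.1]
opening: 0.001
```

Request:
play_rows(targets="0 0 0 -0.05 0 0 0; 0 0 0 -0.1 0 0 0; 0 0 0 -0.15 0 0 0; 0 0 0 -0.2 0 0 0; 0 0 0 -0.2 0 0 0")

```text
t: 7.62
ee_pos: [523.9, -160.1, 134.7]
orientation: [[0.126, 0.859, 0.497], [0.992, -0.109, -0.063], [-0.0, 0.501, -0.865]]
ft_force: [-1.8, 0.7, 5.1]
opening: -0.002
```

Request:
play_rows(targets="0 0 0 -0.05 0 0 0; 0 0 0 -0.1 0 0 0; 0 0 0 -0.15 0 0 0; 0 0 0 -0.2 0 0 0; 0 0 0 -0.2 0 0 0")

```text
t: 8.25
ee_pos: [523.9, -160.1, 132.6]
orientation: [[0.126, 0.859, 0.497], [0.992, -0.109, -0.063], [-0.0, 0.501, -0.865]]
ft_force: [0.1, 0.8, 2.8]
opening: 0.001
```

Request:
play_rows(targets="0 0 0 -0.05 0 0 0; 0 0 0 -0.1 0 0 0; 0 0 0 -0.15 0 0 0; 0 0 0 -0.2 0 0 0; 0 0 0 -0.2 0 0 0")

```text
t: 8.88
ee_pos: [523.9, -160.2, 130.7]
orientation: [[0.126, 0.859, 0.497], [0.992, -0.109, -0.063], [-0.0, 0.501, -0.865]]
ft_force: [-0.6, 0.1, 4.8]
opening: -0.006
```

Request:
play_rows(targets="0 0 0 -0.05 0 0 0; 0 0 0 -0.1 0 0 0; 0 0 0 -0.15 0 0 0; 0 0 0 -0.15 0 0 0; 0 0 0 -0.15 0 0 0")

```text
t: 9.5
ee_pos: [524.0, -160.2, 129.4]
orientation: [[0.126, 0.858, 0.497], [0.992, -0.108, -0.063], [-0.0, 0.501, -0.865]]
ft_force: [-1.9, 0.2, 7.3]
opening: -0.001
```

Request:
play_rows(targets="0 0 0 -0.05 0 0 0; 0 0 0 -0.1 0 0 0; 0 0 0 -0.1 0 0 0; 0 0 0 -0.1 0 0 0; 0 0 0 -0.1 0 0 0")

```text
t: 10.12
ee_pos: [524.1, -160.3, 129.2]
orientation: [[0.126, 0.858, 0.498], [0.992, -0.108, -0.064], [-0.001, 0.502, -0.865]]
ft_force: [-6.2, 2.3, 10.8]
opening: -0.002
```

Request:
play_rows(targets="0 0 0 -0.05 0 0 0; 0 0 0 -0.1 0 0 0; 0 0 0 -0.1 0 0 0; 0 0 0 -0.1 0 0 0; 0 0 0 -0.1 0 0 0")

```text
t: 10.75
ee_pos: [524.2, -160.3, 129.2]
orientation: [[0.125, 0.858, 0.498], [0.992, -0.108, -0.064], [-0.001, 0.502, -0.865]]
ft_force: [-8.4, 3.4, 12.8]
opening: -0.002
```

Stop reached (z stalled, 13 N). Lift off and look.

Request:
play_rows(targets="0 0 0 0.5 0 0 0; 0 -0.3 0 1.5 0 0 0; 0 -0.5 0 2.5 0 0 0; 0 -0.5 0 2.5 0 0 0; 0 -0.5 0 2.5 0 0 0")

```text
t: 11.38
ee_pos: [519.0, -160.2, 153.8]
orientation: [[0.126, 0.858, 0.498], [0.992, -0.108, -0.064], [-0.001, 0.502, -0.865]]
ft_force: [-0.0, 0.0, -0.1]
opening: 0.002
```

```bash
python3 -c "
from h import *
print(status.get_state()['ft_force'])
t=viewer.camera('top');s=viewer.camera('side')
cv2.imwrite('pics/d.png',np.hstack([cv2.resize(t['frame'][130:270,280:440],(400,350)),cv2.resize(s['frame'][140:245,300:420],(400,350))]))"
```

```text
[-0.00256572  0.00268247 -0.08104656]
```

View pics/d.png

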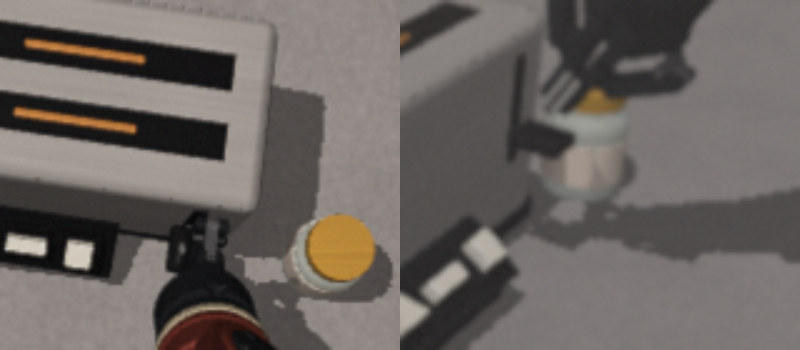

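Lever knob stays down with the fingers clear and zero force: latched. On to the triangle key.

```bash
cat >> h.py <<'E'
N=-np.sin(np.radians(35))*XT+np.cos(np.radians(35))*np.array([0,0,1])
P=dict(r=np.array([557.1,73.1,59.1]),t=np.array([552.7,25.3,57.4]),b=np.array([546.5,-22.8,56.2]))
E
python3 -c "
from h import *
print((5*N).round(2))
goal(P['t']+40*N,35)"
```

```text
[-2.84  0.37  4.1 ]
t 11.47 shift cm [-0.33 19.02 -4.29] rot [-0.6 -4.9 -0.2] F [-0.6  0.5  0.3] tip now [ 531.4 -161.7  132. ]
```

Request:
play_rows(targets="0 -1 4.5 0 0 -1 0; 0 -1 9 0 0 -2 0; 0 -1 13.5 -0.5 -0.3 -3.5 0; 0 -0.5 17.5 -2 -0.6 -4.9 0; 0 -0.33 19 -3.5 -0.6 -4.9 0")

```text
t: 12.1
ee_pos: [544.7, 36.5, 114.5]
orientation: [[0.126, 0.827, 0.548], [0.992, -0.102, -0.073], [-0.005, 0.552, -0.834]]
ft_force: [-0.6, -0.5, -0.3]
opening: -0.003
```

```bash
python3 -c "
from h import *
goal(P['t']+40*N,35);goal(P['t']+15*N,35);print(status.get_state()['joint_positions'].round(2))"
```

```text
t 12.1 shift cm [-2.89 -0.64 -0.39] rot [ 0.1 -1.5 -0.2] F [-0.6 -0.5 -0.3] tip now [558.4  34.7  93.7]
t 12.1 shift cm [-1.47 -0.82 -2.44] rot [ 0.1 -1.5 -0.2] F [-0.6 -0.5 -0.3] tip now [558.4  34.7  93.7]
[-0.19 -0.84 -1.03  0.8   0.03  1.52]
```

Joint 2 limits the lean again; I'll use 27° lean (8° off flat, fine for a sliding key), approaching along the normal.

```bash
cat >> h.py <<'E'
U=np.cos(np.radians(35))*XT+np.sin(np.radians(35))*np.array([0,0,1])
def key(k,h,deg=27): goal(P[k]+h*N-3*U,deg)
E
python3 -c "
from h import *
key('t',20)"
```

```text
t 12.1 shift cm [-1.7  -0.79 -2.02] rot [ 1.1  6.5 -0.2] F [-0.6 -0.5 -0.3] tip now [558.4  34.7  93.7]
```

Request:
play_rows(targets="0 -0.5 -0.4 0 0.5 3 0; 0 -1.2 -0.8 0 1.1 6.5 0; 0 -1.7 -0.8 -0.8 1.1 6.5 0; 0 -1.7 -0.8 -2 1.1 6.5 0; 0 -1.7 -0.8 -2 1.1 6.5 0")

```text
t: 12.72
ee_pos: [526.5, 28.8, 92.2]
orientation: [[0.125, 0.885, 0.448], [0.992, -0.112, -0.056], [0.001, 0.451, -0.892]]
ft_force: [-0.7, -0.6, -1.1]
opening: -0.002
```

```bash
python3 -c "
from h import *
key('t',20);key('t',5);print(status.get_state()['joint_positions'].round(2))
t=viewer.camera('top');s=viewer.camera('side')
cv2.imwrite('pics/e.png',np.hstack([cv2.resize(t['frame'][190:260,230:330],(400,280)),cv2.resize(s['frame'][190:260,265:365],(400,280))]))"
```

```text
t 12.72 shift cm [ 0.11 -0.03  0.22] rot [-0.1 -0.2 -0.2] F [-0.7 -0.6 -1.1] tip now [537.7  27.4  69.9]
t 12.72 shift cm [ 0.97 -0.14 -1.01] rot [-0.1 -0.2 -0.2] F [-0.7 -0.6 -1.1] tip now [537.7  27.4  69.9]
[-0.22 -0.73 -0.97  0.87  0.04  1.49]
```

View pics/e.png

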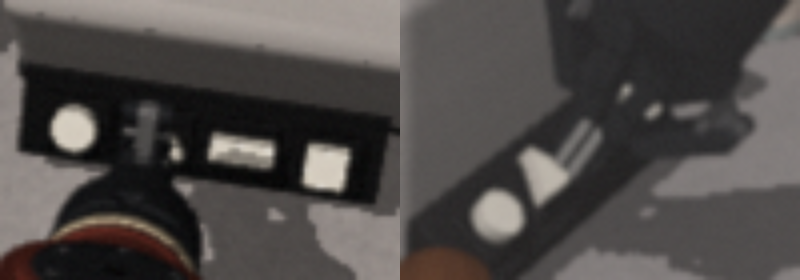

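Fingers hover over the triangle in both views. Descend along the normal.

Request:
play_rows(targets="0 0.3 -0.05 -0.3 0 0 0; 0 0.6 -0.1 -0.6 0 0 0; 0 0.97 -0.14 -1 0 0 0; 0 0.97 -0.14 -1 0 0 0; 0 0.97 -0.14 -1 0 0 0")

```text
t: 13.45
ee_pos: [537.0, 27.2, 83.9]
orientation: [[0.125, 0.884, 0.449], [0.992, -0.112, -0.056], [0.0, 0.453, -0.892]]
ft_force: [0.6, -0.3, -0.9]
opening: 0.001
```

Request:
play_rows(targets="0 0.06 0 -0.08 0 0 0; 0 0.11 -0.01 -0.16 0 0 0; 0 0.17 -0.02 -0.25 0 0 0; 0 0.23 -0.03 -0.33 0 0 0; 0 0.23 -0.03 -0.33 0 0 0")

```text
t: 14.08
ee_pos: [539.4, 26.9, 80.6]
orientation: [[0.125, 0.884, 0.449], [0.992, -0.112, -0.056], [0.0, 0.453, -0.892]]
ft_force: [-0.8, 0.2, 1.4]
opening: -0.002
```

Request:
play_rows(targets="0 0.06 0 -0.08 0 0 0; 0 0.11 -0.01 -0.16 0 0 0; 0 0.11 -0.01 -0.16 0 0 0; 0 0.11 -0.01 -0.16 0 0 0; 0 0.11 -0.01 -0.16 0 0 0")

```text
t: 14.7
ee_pos: [540.5, 26.8, 79.0]
orientation: [[0.125, 0.884, 0.449], [0.992, -0.112, -0.056], [0.0, 0.453, -0.892]]
ft_force: [-2.4, 0.3, 0.6]
opening: -0.003
```

Request:
play_rows(targets="0 0.06 0 -0.08 0 0 0; 0 0.11 -0.01 -0.16 0 0 0; 0 0.11 -0.01 -0.16 0 0 0; 0 0.11 -0.01 -0.16 0 0 0; 0 0.11 -0.01 -0.16 0 0 0")

```text
t: 15.32
ee_pos: [541.6, 26.7, 77.5]
orientation: [[0.125, 0.884, 0.449], [0.992, -0.112, -0.056], [0.0, 0.453, -0.891]]
ft_force: [-3.4, -0.1, 2.2]
opening: 0.0
```

Request:
play_rows(targets="0 0.06 0 -0.08 0 0 0; 0 0.11 -0.01 -0.16 0 0 0; 0 0.11 -0.01 -0.16 0 0 0; 0 0.11 -0.01 -0.16 0 0 0; 0 0.11 -0.01 -0.16 0 0 0")

```text
t: 15.95
ee_pos: [542.7, 26.6, 76.3]
orientation: [[0.125, 0.884, 0.449], [0.992, -0.112, -0.057], [0.0, 0.453, -0.892]]
ft_force: [-9.3, -0.2, 8.9]
opening: -0.002
```

Request:
play_rows(targets="0 0.06 0 -0.08 0 0 0; 0 0.06 0 -0.08 0 0 0; 0 0.06 0 -0.08 0 0 0; 0 0.06 0 -0.08 0 0 0; 0 0.06 0 -0.08 0 0 0")

```text
t: 16.58
ee_pos: [543.0, 26.6, 76.1]
orientation: [[0.125, 0.885, 0.449], [0.992, -0.112, -0.057], [-0.0, 0.452, -0.892]]
ft_force: [-17.4, 1.1, 16.5]
opening: -0.004
```

```bash
python3 -c "
from h import *
key('t',0)
t=viewer.camera('top');s=viewer.camera('side')
cv2.imwrite('pics/f.png',np.hstack([cv2.resize(t['frame'][190:260,230:330],(400,280)),cv2.resize(s['frame'][190:260,265:365],(400,280))]))"
```

```text
t 16.57 shift cm [-0.4   0.05  0.19] rot [ 0.  -0.1 -0.2] F [-17.4   1.1  16.5] tip now [554.2  25.1  53.8]
```

View pics/f.png

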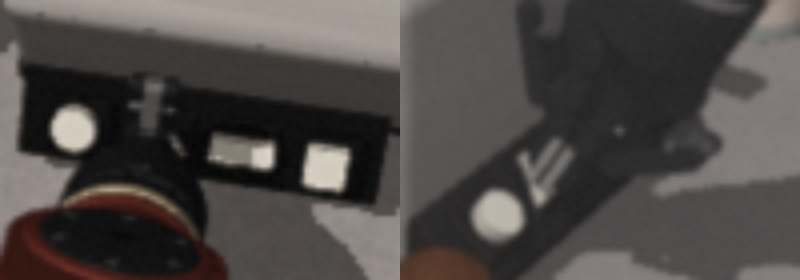

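Key is bottomed (spring-like 2–4 N rise over about 5 mm, then hard stop). Release along the normal.

Request:
play_rows(targets="0 -0.3 0.04 0.4 0 0 0; 0 -0.6 0.08 0.8 0 0 0; 0 -0.9 0.12 1.3 0 0 0; 0 -1.2 0.15 1.8 0 0 0; 0 -1.2 0.15 1.8 0 0 0")

```text
t: 17.3
ee_pos: [531.2, 28.0, 94.8]
orientation: [[0.125, 0.884, 0.45], [0.992, -0.112, -0.057], [-0.0, 0.453, -0.891]]
ft_force: [-0.1, 0.3, 0.4]
opening: 0.0
```

```bash
python3 -c "
from h import *
key('r',15);key('r',5)
t=viewer.camera('top');s=viewer.camera('side')
cv2.imwrite('pics/g.png',np.hstack([cv2.resize(t['frame'][190:260,230:330],(400,280)),cv2.resize(s['frame'][190:260,265:365],(400,280))]))"
```

```text
t 17.3 shift cm [ 0.36  4.8  -0.29] rot [ 0.  -0.  -0.2] F [-0.1  0.3  0.4] tip now [542.5  26.6  72.5]
t 17.3 shift cm [ 0.93  4.72 -1.1 ] rot [ 0.  -0.  -0.2] F [-0.1  0.3  0.4] tip now [542.5  26.6  72.5]
```

View pics/g.png

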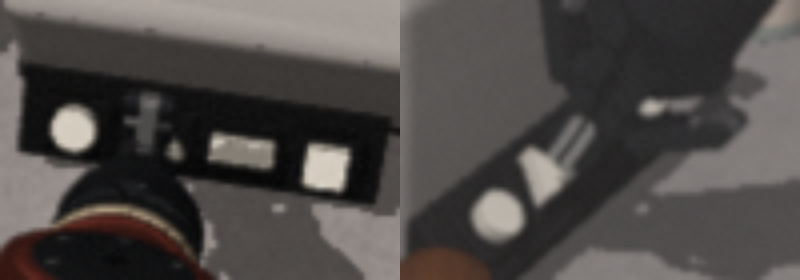

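Triangle has sprung back. Now the round key.

Request:
play_rows(targets="0 0 1.6 0.3 0 0 0; 0 0.1 3.2 0.3 0 0 0; 0 0.3 4.8 0 0 0 0; 0 0.36 4.8 -0.3 0 0 0; 0 0.6 4.76 -0.65 0 0 0")

```text
t: 18.02
ee_pos: [537.0, 75.4, 87.3]
orientation: [[0.125, 0.885, 0.449], [0.992, -0.112, -0.057], [-0.001, 0.452, -0.892]]
ft_force: [-0.5, -0.1, -0.0]
opening: -0.002
```

```bash
python3 -c "
from h import *
key('r',4);key('r',0)"
```

```text
t 18.02 shift cm [ 0.41 -0.02 -0.43] rot [ 0.  -0.1 -0.2] F [-0.5 -0.1 -0. ] tip now [548.3  74.   65. ]
t 18.02 shift cm [ 0.64 -0.05 -0.76] rot [ 0.  -0.1 -0.2] F [-0.5 -0.1 -0. ] tip now [548.3  74.   65. ]
```

Request:
play_rows(targets="0 0.1 0 -0.1 0 0 0; 0 0.2 -0.01 -0.2 0 0 0; 0 0.3 -0.02 -0.3 0 0 0; 0 0.35 -0.02 -0.36 0 0 0; 0 0.35 -0.02 -0.36 0 0 0")

```text
t: 18.65
ee_pos: [540.5, 75.2, 83.6]
orientation: [[0.125, 0.885, 0.449], [0.992, -0.112, -0.057], [-0.001, 0.452, -0.892]]
ft_force: [-0.7, 0.3, 0.2]
opening: 0.001
```

Request:
play_rows(targets="0 0.06 0 -0.08 0 0 0; 0 0.11 -0.01 -0.16 0 0 0; 0 0.17 -0.02 -0.25 0 0 0; 0 0.17 -0.02 -0.25 0 0 0; 0 0.17 -0.02 -0.25 0 0 0")

```text
t: 19.27
ee_pos: [542.3, 75.0, 81.2]
orientation: [[0.125, 0.885, 0.449], [0.992, -0.111, -0.057], [-0.001, 0.452, -0.892]]
ft_force: [-1.4, 0.4, 0.4]
opening: -0.0
```

Request:
play_rows(targets="0 0.06 0 -0.08 0 0 0; 0 0.11 -0.01 -0.16 0 0 0; 0 0.11 -0.02 -0.16 0 0 0; 0 0.11 -0.02 -0.16 0 0 0; 0 0.11 -0.02 -0.16 0 0 0")

```text
t: 19.9
ee_pos: [543.4, 74.8, 79.7]
orientation: [[0.125, 0.885, 0.449], [0.992, -0.112, -0.057], [-0.0, 0.452, -0.892]]
ft_force: [-2.9, -0.4, 2.4]
opening: 0.004
```

Request:
play_rows(targets="0 0.06 0 -0.08 0 0 0; 0 0.11 -0.01 -0.16 0 0 0; 0 0.11 -0.02 -0.16 0 0 0; 0 0.11 -0.02 -0.16 0 0 0; 0 0.11 -0.02 -0.16 0 0 0")

```text
t: 20.52
ee_pos: [544.5, 74.7, 78.1]
orientation: [[0.125, 0.885, 0.449], [0.992, -0.111, -0.057], [-0.0, 0.452, -0.892]]
ft_force: [-2.7, 0.7, 2.7]
opening: 0.001
```

Request:
play_rows(targets="0 0.06 0 -0.08 0 0 0; 0 0.09 -0.01 -0.12 0 0 0; 0 0.09 -0.01 -0.12 0 0 0; 0 0.09 -0.01 -0.12 0 0 0; 0 0.09 -0.01 -0.12 0 0 0")

```text
t: 21.15
ee_pos: [545.3, 74.6, 77.2]
orientation: [[0.125, 0.885, 0.449], [0.992, -0.111, -0.057], [-0.0, 0.452, -0.892]]
ft_force: [-8.1, 0.4, 7.6]
opening: -0.004
```

Request:
play_rows(targets="0 0.06 0 -0.08 0 0 0; 0 0.06 -0.01 -0.08 0 0 0; 0 0.06 -0.01 -0.08 0 0 0; 0 0.06 -0.01 -0.08 0 0 0; 0 0.06 -0.01 -0.08 0 0 0")

```text
t: 21.78
ee_pos: [545.7, 74.6, 77.0]
orientation: [[0.125, 0.885, 0.448], [0.992, -0.111, -0.057], [-0.001, 0.452, -0.892]]
ft_force: [-14.9, 0.9, 15.1]
opening: -0.002
```

Stop felt (stall at 21 N after a spring-like stretch). Release and head for the bar key, lifting well clear over the triangle.

Request:
play_rows(targets="0 -0.3 0.04 0.4 0 0 0; 0 -0.6 0.08 0.8 0 0 0; 0 -0.9 0.12 1.3 0 0 0; 0 -1.2 0.15 1.8 0 0 0; 0 -1.2 0.15 1.8 0 0 0")

```text
t: 22.4
ee_pos: [533.9, 76.1, 95.6]
orientation: [[0.125, 0.885, 0.449], [0.992, -0.111, -0.057], [-0.001, 0.453, -0.892]]
ft_force: [0.8, -0.2, 0.4]
opening: -0.001
```

```bash
python3 -c "
from h import *
key('b',15);key('b',5)
s=viewer.camera('side');t=viewer.camera('top')
cv2.imwrite('pics/i.png',np.hstack([cv2.resize(t['frame'][190:260,230:330],(400,280)),cv2.resize(s['frame'][190:260,265:365],(400,280))]))"
```

```text
t 22.4 shift cm [-0.96 -9.6  -0.66] rot [ 0.  -0.1 -0.2] F [ 0.8 -0.2  0.4] tip now [545.1  74.7  73.4]
t 22.4 shift cm [-0.39 -9.68 -1.48] rot [ 0.  -0.1 -0.2] F [ 0.8 -0.2  0.4] tip now [545.1  74.7  73.4]
```

View pics/i.png

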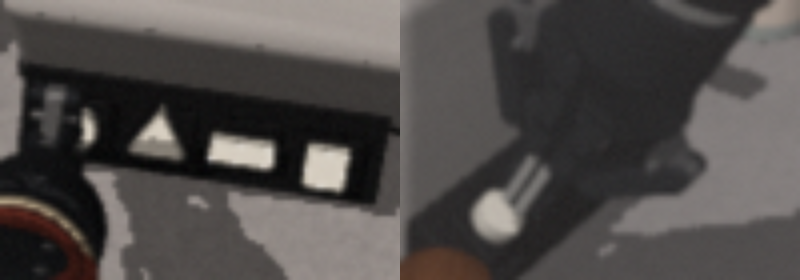

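Triangle and round look sprung back. Move to the bar.

Request:
play_rows(targets="0 -0.3 -3 0.5 0 0 0; 0 -0.7 -6.5 0.5 0 0 0; 0 -0.96 -9.6 0 0 0 0; 0 -0.96 -9.6 -0.6 0 0 0; 0 -0.7 -9.64 -1 0 0 0")

```text
t: 23.12
ee_pos: [526.6, -20.1, 84.3]
orientation: [[0.125, 0.885, 0.448], [0.992, -0.112, -0.057], [-0.001, 0.451, -0.892]]
ft_force: [-0.3, -0.1, 0.1]
opening: 0.001
```

```bash
python3 -c "
from h import *
key('b',4);key('b',0)"
```

```text
t 23.12 shift cm [ 0.39 -0.06 -0.43] rot [ 0.  -0.2 -0.2] F [-0.3 -0.1  0.1] tip now [537.8 -21.5  62. ]
t 23.12 shift cm [ 0.62 -0.09 -0.76] rot [ 0.  -0.2 -0.2] F [-0.3 -0.1  0.1] tip now [537.8 -21.5  62. ]
```

Slope coordinate of all four keys agrees within 0.7 mm, so the bar's aim is sound. Descend.

Request:
play_rows(targets="0 0.1 0 -0.1 0 0 0; 0 0.2 -0.01 -0.2 0 0 0; 0 0.3 -0.03 -0.3 0 0 0; 0 0.39 -0.05 -0.43 0 0 0; 0 0.39 -0.05 -0.43 0 0 0")

```text
t: 23.75
ee_pos: [530.5, -20.6, 80.0]
orientation: [[0.125, 0.885, 0.448], [0.992, -0.112, -0.057], [-0.001, 0.451, -0.892]]
ft_force: [0.6, -0.2, 0.8]
opening: -0.001
```

Request:
play_rows(targets="0 0.06 0 -0.08 0 0 0; 0 0.11 -0.01 -0.16 0 0 0; 0 0.17 -0.02 -0.25 0 0 0; 0 0.17 -0.02 -0.25 0 0 0; 0 0.17 -0.02 -0.25 0 0 0")

```text
t: 24.38
ee_pos: [532.2, -20.8, 77.6]
orientation: [[0.125, 0.885, 0.448], [0.992, -0.112, -0.057], [-0.001, 0.451, -0.892]]
ft_force: [-1.1, -0.1, 2.7]
opening: -0.001
```

Request:
play_rows(targets="0 0.06 0 -0.08 0 0 0; 0 0.11 -0.01 -0.16 0 0 0; 0 0.11 -0.02 -0.16 0 0 0; 0 0.11 -0.02 -0.16 0 0 0; 0 0.11 -0.02 -0.16 0 0 0")

```text
t: 25.0
ee_pos: [533.4, -20.9, 76.0]
orientation: [[0.125, 0.885, 0.448], [0.992, -0.112, -0.057], [-0.0, 0.452, -0.892]]
ft_force: [-2.8, 0.8, 4.4]
opening: -0.003
```

Request:
play_rows(targets="0 0.06 0 -0.08 0 0 0; 0 0.11 -0.01 -0.16 0 0 0; 0 0.11 -0.02 -0.16 0 0 0; 0 0.11 -0.02 -0.16 0 0 0; 0 0.11 -0.02 -0.16 0 0 0")

```text
t: 25.62
ee_pos: [534.4, -21.1, 75.2]
orientation: [[0.125, 0.885, 0.448], [0.992, -0.111, -0.057], [-0.001, 0.451, -0.892]]
ft_force: [-15.8, 1.7, 15.5]
opening: 0.002
```

Stop felt at 22 N. Release along the normal and retreat.

Request:
play_rows(targets="0 -0.3 0.04 0.4 0 0 0; 0 -0.6 0.08 0.8 0 0 0; 0 -1.2 0.15 1.8 0 0 0; 0 -1.5 0.2 4 0 0 0; 0 -1.5 0.2 7 0 0 0")

```text
t: 26.25
ee_pos: [518.5, -18.9, 145.5]
orientation: [[0.125, 0.886, 0.447], [0.992, -0.112, -0.057], [-0.0, 0.45, -0.893]]
ft_force: [0.7, 0.2, 0.5]
opening: -0.003
```

Request:
play_rows(targets="0 0 -4 4 0 0 0; 0 0 -9 8 0 0 0; 0 0 -14 10 0 0 0; 0 0 -19 10 0 0 0; 0 0 -22 10 0 0 0")

```text
t: 26.88
ee_pos: [517.9, -241.2, 246.3]
orientation: [[0.127, 0.885, 0.447], [0.992, -0.113, -0.058], [-0.001, 0.451, -0.893]]
ft_force: [0.7, 0.7, -0.4]
opening: -0.0
```

```bash
python3 -c "
from h import *
print(status.get_state()['ft_force'],status.get_state()['ee_pos'])
s=viewer.camera('side');t=viewer.camera('top')
cv2.imwrite('pics/j.png',np.hstack([cv2.resize(t['frame'][110:260,160:440],(560,300)),np.zeros((300,0,3),np.uint8)]))
cv2.imwrite('pics/j2.png',cv2.resize(s['frame'][125:330,180:400],(660,615))[:600])
for n,c,(x0,x1,y0,y1) in(('t',t,(235,325,210,242)),('s',s,(280,336,206,252))):
    g=c['frame'][y0:y1,x0:x1].min(2); m=(g>120).astype(np.uint8)
    k,l,st,ce=cv2.connectedComponentsWithStats(m)
    for i in range(1,k):
        if st[i,4]>15:print(n,np.round(ce[i]+[x0,y0],2),st[i,4])
"
```

```text
[ 0.6822304   0.67395927 -0.43971977] [ 517.92457965 -241.21039689  246.32385261]
t [247.66 221.84] 88
t [268.82 224.75] 76
t [289.79 227.45] 99
t [310.92 231.33] 105
t [260.72 237.39] 483
s [325.15 214.2 ] 87
s [313.03 224.03] 74
s [300.65 233.08] 92
s [289.09 243.21] 104
```

View pics/j.png

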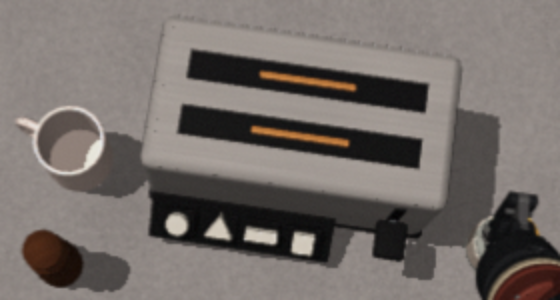

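View pics/j2.png

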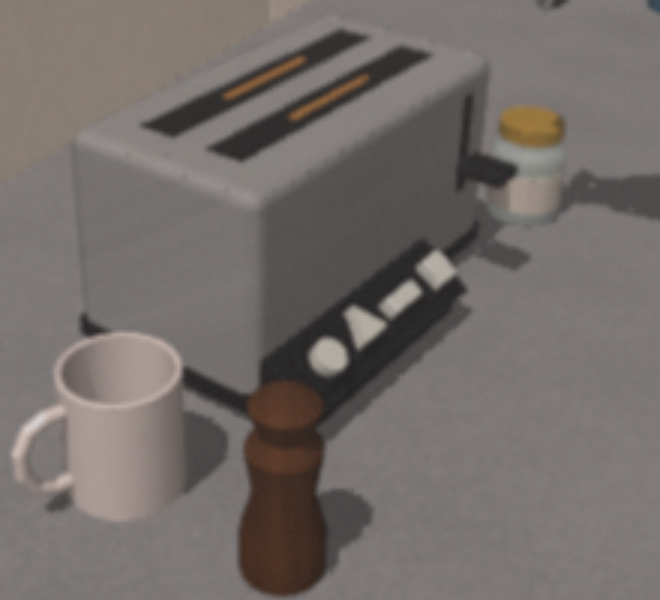

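All four keys are back at their starting pixel positions, the lever is down at (490,170), the jar, mug and mill are in place, and the arm is clear. Handing in.

```bash
python3 -c "
from station import order
print(order.close_job())"
```

```text
the job is handed in; nothing more can be done
None
```

I pressed the lever down until it latched, then pressed the triangle, round and bar keys in that order, letting each spring back before the next. I handed the job in at about 27 s; the system gives no verdict.

- **Lever:** It stalled at its stop at about 16 N and stayed down after I let go.
- **Keys:** Each was pressed along the slope until it gave about 5 mm with a light spring force and then hit a hard stop. Peak readings were about 24 N on the triangle, 21 N on the round key and 22 N on the bar. The first two were seen back up before the next key, and the square key was never touched.
- **Last checks:** In both cameras all four keys are back within 0.2 px of where they started, and the lever is down. The jar, mug and mill look upright and unmoved, and the arm is clear with only about 1 N of sensor noise.
- **Lean of the tool:** The arm could not lean as far as I wanted because joint 2 reached its limit, both at the lever (38°) and at the keys (35°). I pressed the lever at 30° and the keys at 27°, about 8° off square to the key tops.
- **Not confirmed directly:** Key depth was judged by feel from force and arm travel, because the joint values can't be read.

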